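# Snap the amber check filter into the sloping filter mount

## Robot

A 7-joint arm with a two-finger parallel gripper is mounted at the origin on a cart in front of the work surface, level with it; the furniture and walls round the work are solid. World frame = base frame: x ahead of the robot, y to its left, z up, the work surface at z = 0. Lengths are in m, angles in rad, forces in N, time in s.
With the tool pointing down it reaches from about 0.35 to 0.9 m from the base axis. Payload 19.9 kg.
Tool frame: the origin (TCP) lies at the very end of the fingers, on their centre line; the grasp point (between the pads) lies 19 mm behind it; x points along the fingers, y is the direction in which the jaws open and shut, and the axes are right-handed (so a half turn about x gives the same grasp; the last joint's range is limited). The gripper opens to 85 mm and grips with 20 to 120 N. Pads are 22 mm wide; open, the fingers measure 114 mm over their backs; the gripper's body (76 mm by 85 mm) begins 54 mm behind the grasp point. The pads swing forward as they close: fully open they stand 13 mm farther back than shut.
Start: joints at [1.228, 0.417, -0.01, 1.614, 0.005, 1.111, -0.053], TCP at [0.186, -0.597, 0.231] pointing down, gripper open.
Joint ranges: [-2.81, 2.81], [-0.39, 2.02], [-1.27, 1.25], [0.06, 2.57], [-1.19, 4.33], [0.19, 2], [-2.82, 2.82]. Speed limits (rad/s): [1.89, 1.89, 2.39, 2.39, 3.01, 3.01, 3.01].

## Interface

Orientations are given as a unit quaternion [x, y, z, w].
In Python, from rig import manip, capture, boxes_of, masks_of, spot_point gives the robot as it stands. The module is installed in compiled form; this text tells all that it offers.
- The arm moves only by the tool apply_moves, never from a script. Its argument "deltas" is text: rows parted by semicolons, each of 4 numbers parted by spaces: the shift along the tool's x, y, z in m, then the turn about the tool's x in rad. In form: x y z roll; .... A call has 1 to 5 rows; each row shifts and turns the commanded pose from where the row before left it, along the tool's axes as they then stand; what a row does not reach is not made up. A row lasts 1/8 s, in which the tool goes at most 62.5 mm and 10.7 degrees, less where a joint would pass 70% of its speed; a pose out of reach is approached as far as the arm can. A call with a gripper value outside its range is refused whole. "grip" is the finger opening in m, from 0 to 0.0854, set as the call begins (left out, the last holds). The fingers move at their own pace and stop on an object; the grip force is fixed at half the most. Time passes only in rows, so rows that do not move let the fingers close. It gives the time, the measured TCP pose, the force and the opening at its end, in the units of the state.
- manip.get_state(): the state, without advancing time (a new reading comes with each control period).
- capture(name): name is "side" or "top" or "wrist"; returns a dict with "pixels" (400x640x3 uint8, red, green, blue), "range_z" (400x640 float32, m along the optical axis (not along the pixel's ray), 0 where there is no reading), "intrinsics" (3x3 intrinsics, pixels), "cam_to_world" (4x4, takes a point from camera to world coordinates); the wrist camera has in their place "T_tool_cam" (4x4, takes a point from camera to tool coordinates, whose origin is the TCP and whose axes are the tool frame's). Camera axes: x right, y down, z forward; pixel columns grow to the right and rows downward; lengths in m; the calibration is good to about 2 mm. A picture is of the moment at which its call begins: read the wrist's pose just before it.
- manip.finish_job(): hands the job in, once; it reports no verdict.
Trained networks look in a picture, given as the dict that the camera call returned (one of the last four; its "shot" number tells which), for a name from the list of things; names that differ only in an ending like _2 or _b are one class to them, and where a whole thing is asked for, a point or a joint stands for the part that bears it (a point fixed in the world has none). Each returns a list of dicts, best first, with "score" (0 to 1); they miss things now and then, are a little off and sometimes report something else, mostly with a low value. They report only what shows in the picture. A call takes as long as a camera call. They do not tell look-alikes from the thing itself.
- boxes_of(picture, name): "pixel" ([row, column] in pixels, amid what is visible of it).
- masks_of(picture, name): "mask" (400x640 bool, what is visible of it) and "pixel" ([row, column] in pixels, amid what is visible of it).
- spot_point(picture, name): "pixel" ([row, column] in pixels: a listed point, or the origin of a listed thing).
The state is a dict: "t": time; "joints": joint angles; "joint_velocities": joint speeds; "joint_torque": joint torques, N m; "tcp_pos": TCP position; "orientation": TCP orientation; "force": force on the tool from outside, world axes, zero at the start; "wrist_torque": the same for the moment, N m; "width": finger opening in m.
Only numpy, scipy, OpenCV 4.12 (cv2) and the standard library are available. Lean on these libraries where they do the work, as an engineer would, in place of code of your own. Each camera call takes 0.05 s, during which the arm holds its last target. There are 200 camera calls.

## Task

Fit the amber check filter into the sloping filter mount. It lies flush in its storage case, so press down the end by the open notch until the filter tips up and stays up; then lift it out, lay it in the mount, and push it past the four sprung balls until it clicks home flat on the seat. Do not disturb the green filter in the other case, and do not knock about the slide box, the teal bottle or the flask.

Things in the scene. Friction and masses are not known exactly. Their poses are not given: they have to be found in the camera images.
- filter_amber_center (a point): Centre (half-way up) of the amber filter: flat black plate 80 x 40 x 12 mm, 0.08 kg, amber face 58 x 30 mm on both sides. x along its 80 mm length, y along its 40 mm width, z its thickness. Long sides flat, for gripping; both ends are full rounds of 6 mm radius. The same either way round and either way up.
- filter_green_center (a point): Centre of the green filter: the same plate with a green face. It must stay where it is, in its case.
- case_amber: Grey storage case of the amber filter, fixed, 94 x 56 x 34 mm. Origin at the centre of its underside, x along its length, z up. The filter lies over the origin on a white floor 24 mm up, its top 2 mm above the rim, 1.5 mm from the walls at its long sides and +x end: no room for fingers. At the -x end, towards the robot, the case is open: the wall there is 12 mm high.
- case_green: The other case, just the same, with the green filter. (Between the cases and the mount stands a tall red desktop analyser: carry the amber filter well over it, fingertips 0.3 m or more above the worktop, or round its front.)
- press_amber (a point): Where to press the amber filter down: on the case's middle line, on the filter's top (36 mm up), 6 mm in from the filter's -x end. Fixed to the case; same axes. 3 to 12 N makes this end sink and the other rise; a blunt 22 mm wide finger pressing here goes down 4 to 13 mm to the stop. The hinge pin lies across the case 24 mm to the +x side of this point, 12 mm lower.
- floor_amber (a joint): Tipping floor under the amber filter: 0 flat, 0.55 rad fully tipped (stop); stays where left (stiff hinge). Fully tipped, the filter's last 28 mm at the +x end stand wholly clear above the rim, and its sides can be gripped there, square to its face. Then take it straight up: moved square to its face it would catch on the low end wall.
- floor_green (a joint): Tipping floor under the green filter, likewise; leave it at 0.
- seat_center (a point): Middle of the filter mount's aluminium seat, where the middle of the filter's underside comes to lie. z is square to the seat and leans 0.55 rad (31 degrees) from vertical towards the mount's low front; x runs up the slope, along the filter's length. End walls 17 mm high stand 82 mm apart (41 mm either side). The seat is 34 mm wide in its upper half.
- balls_center (a point): Middle point between the four sprung steel balls, 11.1 mm above the seat; axes of the seat. Balls of 4 mm radius, two in each end wall, 22 mm apart, sticking out 2.75 mm. A filter laid in rests on them with its underside about 11 mm above the seat; 10 to 20 N, square to the seat, pushes it past (in one, or one end after the other); they then hold it down.
- mount: Fixed grey foot of the filter mount, 130 x 84 mm, origin under its centre, x towards the high end; the seat's middle is 62 mm above the origin. Two guides, 17 mm high with rounded tops, 42 mm apart, stand beside the lower half of the seat (seat x -38 to -4 mm); beside the upper half (x over 0) there is open room for the fingers.
- slide_box: Small white lidded box 30 x 67 x 26 mm, loose, on the worktop between the cases; origin at the centre of its underside. A bystander.
- teal_bottle: White bottle with a teal cap, 37 mm across, 72 mm high, loose, standing to the left of the mount; origin at the centre of its underside. A bystander.
- flask: Small conical flask, 64 mm across, 78 mm high, loose, standing near the worktop's front edge; origin at the centre of its underside. A bystander.
There are look-alikes about, which are no part of the job. Leave any red look-alike of the part that bears filter_amber_center alone.

How it is judged:
By the outcome, as a careful person would: the job done as asked, in the order asked, and still so for the second after the job is handed in, with the robot touching nothing.
It also fails if it takes over 64 s, if anything falls off the work surface, if the arm or the gripper's body presses on something with over 40 N, if the wrist force passes 120 N, or if a joint passes its speed limit or range.

## Working session

There is one attempt and no reset: what is moved stays moved. The work goes in short steps, Python scripts to look and compute and a tool call to move; the robot and the scene stay as the last step left them, time stands still between calls to the robot, and variables do not carry over. Pictures are saved under pics/ and viewed, about 8 in all and at most 12, crops included, and the job is handed in when it is done.

Besides the shell and the picture viewer there is one more tool, called after "Request:" as name(argument=value, ...) on one line, values as JSON. apply_moves: Moves the arm, as the interface text tells. Its arguments: {"type":"object","properties":{"deltas":{"type":"string"},"grip":{"type":"number"}},"required":["deltas"]}

```bash
mkdir -p pics; cat > h.py <<'E'
import numpy as np, cv2
from scipy.spatial.transform import Rotation as R
from rig import manip, capture, boxes_of, masks_of, spot_point
def cap(n):
    s=manip.get_state(); p=capture(n)
    if 'cam_to_world' in p: T=p['cam_to_world']
    else:
        W=np.eye(4);W[:3,:3]=R.from_quat(s['orientation']).as_matrix();W[:3,3]=s['tcp_pos'];T=W@p['T_tool_cam']
    p['T']=np.array(T); return p
def cloud(p):
    K=p['intrinsics'];z=p['range_z'];v,u=np.mgrid[:400,:640]
    c=np.stack([(u-K[0][2])/K[0][0]*z,(v-K[1][2])/K[1][1]*z,z],-1)
    return c@p['T'][:3,:3].T+p['T'][:3,3]
def ray(p,px):
    K=p['intrinsics'];d=p['T'][:3,:3]@np.array([(px[1]-K[0][2])/K[0][0],(px[0]-K[1][2])/K[1][1],1]);return p['T'][:3,3],d
def atz(p,px,z):
    o,d=ray(p,px);return o+d*(z-o[2])/d[2]
def save(p,n,crop=None,k=1):
    im=p['pixels'][:,:,::-1]
    if crop: im=im[crop[0]:crop[1],crop[2]:crop[3]]
    cv2.imwrite('pics/'+n,cv2.resize(im,None,fx=k,fy=k))
E
python3 - <<'E'
from h import *
np.set_printoptions(precision=4,suppress=True)
s=manip.get_state();print(s['tcp_pos'],s['orientation'],s['width'])
ims=[]
for n in ['top','side']:
    p=cap(n);C=cloud(p);ims.append(p['pixels'][:,:,::-1]);print(n,p['T'][:3,3])
    for k in ['filter_amber_center','filter_green_center','case_amber','case_green','press_amber','seat_center','balls_center','mount','slide_box','teal_bottle','flask']:
        for r in spot_point(p,k)[:3]:
            a=[int(round(x)) for x in r['pixel']];print(k,np.round(r['score'],2),np.round(r['pixel'],1),C[a[0],a[1]] if 0<=a[0]<400 and 0<=a[1]<640 else '')
im=np.vstack(ims);cv2.imwrite('pics/a.png',cv2.resize(im,None,fx=.75,fy=.75))
E
```

```text
[ 0.1857 -0.5964  0.2306] [-0.699  -0.1067  0.6992 -0.1059] 0.0853810541544993
top [0.3838 0.1502 1.316 ]
filter_amber_center 0.95 [186.9 456.8] [ 0.5443 -0.2872  0.0439]
filter_amber_center 0.89 [237.4 401.1] [ 0.3956 -0.1251  0.0163]
filter_amber_center 0.41 [193.8 235.8] [0.515  0.3605 0.0597]
filter_green_center 0.57 [188.8 388.4] [ 0.5371 -0.0834  0.0355]
case_amber 0.56 [189.3 454.1] [ 0.5393 -0.2813  0.0345]
case_green 0.49 [187.7 386.3] [ 0.5392 -0.0764  0.0417]
press_amber 0.72 [195.9 458.6] [ 0.518  -0.2943  0.0392]
seat_center 0.96 [191.8 234.7] [0.5203 0.3629 0.0633]
seat_center 0.22 [199.8 459.1] [ 0.5064 -0.2953  0.0357]
balls_center 0.92 [193.1 235. ] [0.5175 0.3629 0.0627]
mount 0.69 [195.4 240.2] [0.5124 0.3493 0.0578]
teal_bottle 0.66 [203.1 176.1] [0.4888 0.5362 0.0411]
teal_bottle 0.64 [191.2 454.2] [ 0.5334 -0.2814  0.0338]
flask 0.56 [239.8 353.6] [0.3856 0.0186 0.046 ]
flask 0.28 [194.9 420.4] [ 0.5214 -0.1816  0.0244]
side [0.4808 1.2088 0.5634]
filter_amber_center 0.42 [166.1 308.6] [ 0.5433 -0.2738  0.0379]
filter_green_center 0.59 [183.4 306.9] [ 0.5446 -0.0915  0.0392]
case_amber 0.55 [169.7 307.6] [ 0.5476 -0.2717  0.022 ]
press_amber 0.45 [165.  320.7] [ 0.4961 -0.3026  0.0312]
seat_center 0.87 [242.7 308.8] [0.5223 0.3699 0.0676]
balls_center 0.56 [240.  312.1] [0.5159 0.3411 0.0592]
mount 0.92 [264.  314.8] [0.5089 0.3786 0.0126]
slide_box 0.71 [182.2 317.4] [ 0.511  -0.1738  0.0095]
teal_bottle 0.7 [309.1 321.8] [0.4911 0.5654 0.0285]
flask 0.51 [202.9 352.5] [0.394  0.032  0.0161]
```

View pics/a.png

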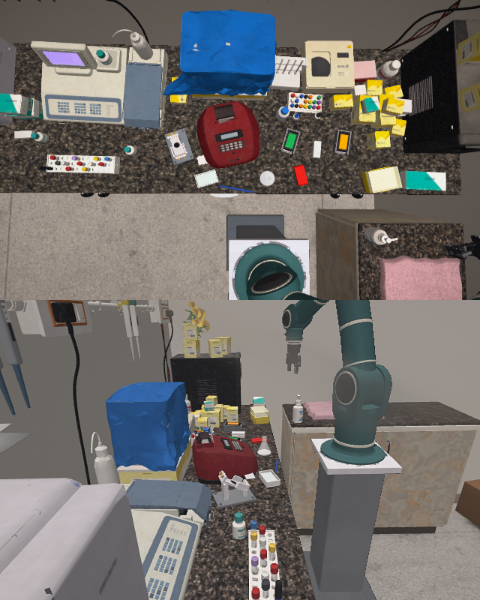

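The top picture shows the amber filter in its case at about (187,457). The green one is at (188,388), the red look-alike at (237,401), the red analyser near (180,305) and the mount at (193,236). Next I'll work out yaws and the tool axes.

```bash
python3 - <<'E'
from h import *
np.set_printoptions(precision=4,suppress=True)
s=manip.get_state();print(R.from_quat(s['orientation']).as_matrix())
p=cap('top');C=cloud(p)
for k in ['filter_amber_center','case_amber','mount','case_green']:
    for r in masks_of(p,k)[:2]:
        m=r['mask'];P=C[m];P=P[P[:,2]>0.012]
        rect=cv2.minAreaRect(P[:,:2].astype(np.float32));print(k,r['score'],m.sum(),r['pixel'],rect,np.percentile(P[:,2],[5,50,95]))
rgb=p['pixels'].astype(int)
# analyser height
m=(C[...,1]>-.05)&(C[...,1]<.3)&(C[...,0]>.35)&(C[...,0]<.6);print('max z',C[m][:,2].max())
a=p['pixels'][150:250,130:290,::-1];b=p['pixels'][150:250,340:500,::-1]
cv2.imwrite('pics/b.png',cv2.resize(np.vstack([a,b]),None,fx=3,fy=3,interpolation=cv2.INTER_CUBIC))
E
```

```text
[[-0.      0.2972 -0.9548]
 [ 0.0001 -0.9548 -0.2972]
 [-1.     -0.0001  0.    ]]
filter_amber_center 0.87 353 [188.5, 456.4] ((0.5399372577667236, -0.2906342148780823), (0.04192383587360382, 0.07859302312135696), 79.25879669189453) [0.031  0.036  0.0399]
filter_amber_center 0.69 356 [236.4, 402.6] ((0.3851015567779541, 0.0006042271852493286), (0.07435215264558792, 0.29516705870628357), 9.91585636138916) [0.0123 0.0138 0.0171]
case_amber 0.85 203 [189.9, 446.9] ((0.5407313108444214, -0.28847554326057434), (0.0540241077542305, 0.09386079013347626), 81.40721130371094) [0.0128 0.0299 0.0361]
mount 0.89 1233 [196.8, 238.0] ((0.45488250255584717, 0.299996018409729), (0.3121560513973236, 0.11198540776968002), 44.874122619628906) [0.0128 0.0559 0.1002]
case_green 0.5 243 [192.5, 379.2] ((0.5402834415435791, -0.08031605184078217), (0.05685042589902878, 0.09095866978168488), 73.6518325805664) [0.0152 0.0319 0.038 ]
max z 1.316039623911574
```

View pics/b.png

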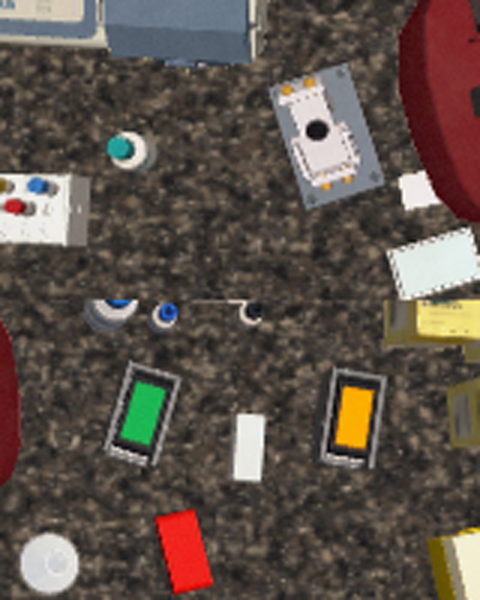

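The mount's high end points to the upper left in the picture (yaw about +18°). The amber case's +x leans right (yaw about −9°). I'll head above the case.

```bash
cat >> h.py <<'E'
def go(pos,yaw=None):
    """rows needed: yaw = heading (rad) of the -tool z axis (i.e. object x)"""
    s=manip.get_state();M=R.from_quat(s['orientation']).as_matrix()
    y0=np.arctan2(-M[1,2],-M[0,2]);dr=0 if yaw is None else -(yaw-y0)
    M2=M@R.from_rotvec([dr,0,0]).as_matrix();d=M2.T@(np.array(pos)-s['tcp_pos'])
    print('yaw now',np.degrees(y0),'roll',np.round(dr,4),'then shift',np.round(d,4),'n',np.linalg.norm(d)/.0625)
E
python3 - <<'E'
from h import *
np.set_printoptions(precision=4,suppress=True)
print(capture('wrist')['T_tool_cam'])
go([0.50,-0.282,0.25],np.radians(-9))
E
```

```text
[[ 0.0011 -0.3113  0.9503 -0.1433]
 [ 1.      0.0004 -0.001  -0.0012]
 [-0.0001  0.9503  0.3113 -0.0798]
 [ 0.      0.      0.      1.    ]]
yaw now 17.297524275355 roll 0.459 then shift [-0.0187 -0.36   -0.2611] n 7.122017268337619
```

Request:
apply_moves(deltas="0 0 0 0.153; 0 0 0 0.153; 0 0 0 0.153; -0.004 -0.045 -0.033 0; -0.004 -0.045 -0.033 0", grip=0)

```text
t: 2.12
tcp_pos: [0.2658, -0.5172, 0.2392]
orientation: [-0.705, 0.056, 0.705, 0.056]
force: [1.2, -0.9, -0.0]
width: -0.0003
```

Request:
apply_moves(deltas="-0.004 -0.045 -0.033 0; -0.004 -0.045 -0.033 0; -0.004 -0.045 -0.033 0; 0 -0.045 -0.033 0; 0 -0.045 -0.033 0")

```text
t: 2.75
tcp_pos: [0.4644, -0.3204, 0.2515]
orientation: [0.705, -0.056, -0.705, -0.055]
force: [0.5, -1.1, 0.8]
width: 0.0002
```

Request:
apply_moves(deltas="0 -0.045 -0.03 0; 0 0 0 0")

```text
t: 3.0
tcp_pos: [0.5026, -0.2781, 0.2512]
orientation: [0.705, -0.053, -0.705, -0.054]
force: [-1.1, -0.5, -0.9]
width: -0.0
```

```bash
cat > look.py <<'E'
from h import *
import sys
np.set_printoptions(precision=4,suppress=True)
s=manip.get_state();print(s['t'],s['tcp_pos'],s['force'],s['width'])
p=cap('wrist');C=cloud(p)
for k in sys.argv[2:]:
    for r in spot_point(p,k)[:2]:
        a=[int(round(x)) for x in r['pixel']];print(k,round(r['score'],2),np.round(r['pixel'],1),C[min(max(a[0],0),399),min(max(a[1],0),639)])
save(p,sys.argv[1])
np.savez('last.npz',C=C,rgb=p['pixels'],T=p['T'],K=p['intrinsics'])
E
python3 look.py c.png press_amber filter_amber_center case_amber
python3 - <<'E'
from h import *
d=np.load('last.npz');C=d['C'];rgb=d['rgb'].astype(int)
m=(rgb[...,0]>180)&(rgb[...,1]>100)&(rgb[...,2]<90)&(abs(C[...,0]-.54)<.07)&(abs(C[...,1]+.29)<.05)
P=C[m];print('amber face',m.sum(),cv2.minAreaRect(P[:,:2].astype(np.float32)),np.median(P[:,2]))
m=(C[...,2]>.02)&(C[...,2]<.05)&(abs(C[...,0]-.54)<.07)&(abs(C[...,1]+.29)<.05)
print('case',cv2.minAreaRect(C[m][:,:2].astype(np.float32)))
E
```

```text
3.0 [ 0.5026 -0.2781  0.2512] [-1.1184 -0.517  -0.8762] -1.0726375831760616e-05
press_amber 0.82 [167.6 333.9] [ 0.5011 -0.287   0.0347]
filter_amber_center 0.72 [134.6 331.8] [ 0.5358 -0.2898  0.0369]
filter_amber_center 0.63 [261.1 216.2] [ 0.4035 -0.1281  0.0135]
amber face 160 ((0.5448949337005615, -0.29203617572784424), (0.03011668473482132, 0.07051379978656769), 81.0591049194336) 0.03699522517915188
case ((0.5385740995407104, -0.29085594415664673), (0.05655431002378464, 0.09386002272367477), 80.31595611572266)
```

View pics/c.png

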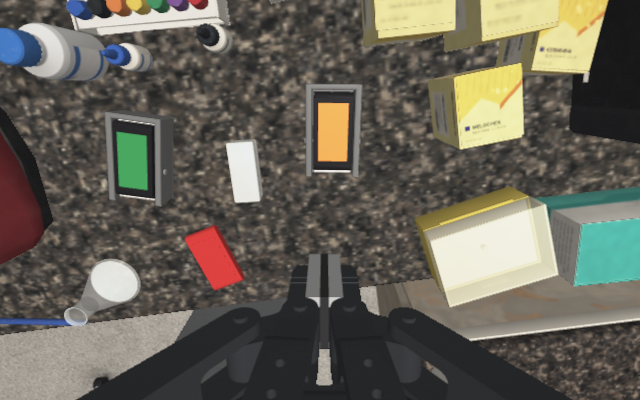

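The wrist view shows the amber filter at (134,333) with its open white-lipped notch at (173,333), towards the robot. The green filter, slide box and red decoy are off to the left.

```bash
python3 - <<'E'
from h import *
np.set_printoptions(precision=4,suppress=True)
d=np.load('last.npz');C=d['C'];rgb=d['rgb'].astype(int);p=dict(T=d['T'],intrinsics=d['K'])
roi=np.zeros((400,640),bool);roi[80:185,295:370]=1
m=(rgb[...,0]-rgb[...,2]>70)&roi
v,u=np.nonzero(m);q=cv2.minAreaRect(np.stack([u,v],1).astype(np.float32));B=cv2.boxPoints(q)
W=np.array([atz(p,(b[1],b[0]),.036) for b in B]);print(m.sum(),W)
c=W.mean(0);e=sorted([W[1]-W[0],W[2]-W[1]],key=lambda x:-np.linalg.norm(x))
e0=e[0]*np.sign(e[0][0]);yaw=np.arctan2(e0[1],e0[0]);print(c,np.degrees(yaw),[np.linalg.norm(x) for x in e])
press=c[:2]-.034*np.array([np.cos(yaw),np.sin(yaw)]);print(press)
go([*press,.05],yaw)
E
```

```text
1790 [[ 0.5688 -0.2806  0.036 ]
 [ 0.5643 -0.31    0.036 ]
 [ 0.5066 -0.3025  0.036 ]
 [ 0.5113 -0.2715  0.036 ]]
[ 0.5378 -0.2911  0.036 ] -7.40668747552014 [np.float64(0.058211345176485414), np.float64(0.029733159743173664)]
[ 0.504  -0.2867]
yaw now -9.092079996010666 roll -0.0294 then shift [ 0.2013  0.0031 -0.0053] n 3.2215513458448135
```

Request:
apply_moves(deltas="0.05 0.003 -0.002 -0.01; 0.055 0 0 0; 0.055 0 0 0; 0.025 0 0 0; 0 0 0 0")

```text
t: 3.82
tcp_pos: [0.4998, -0.2858, 0.0648]
orientation: [-0.704, 0.052, 0.706, 0.053]
force: [0.8, -0.6, 0.5]
width: 0.0001
```

```bash
python3 - <<'E'
from h import *
np.set_printoptions(precision=4,suppress=True)
s=manip.get_state();print(s['tcp_pos'],s['force'],s['wrist_torque'],R.from_quat(s['orientation']).as_matrix())
go([.504,-.2865,.04])
E
```

```text
[ 0.4998 -0.2858  0.0648] [ 0.802  -0.6442  0.5435] [0.0038 0.0657 0.0168] [[-0.0031 -0.1482 -0.989 ]
 [ 0.0013 -0.989   0.1481]
 [-1.     -0.0008  0.0032]]
yaw now -8.519607821459807 roll 0 then shift [ 0.0248  0.0001 -0.0043] n 0.4030951729237035
```

Request:
apply_moves(deltas="0.022 0 -0.004 0; 0 0 0 0; 0.006 0 0 0; 0.003 0 0 0; 0 0 0 0")

```text
t: 4.45
tcp_pos: [0.5053, -0.2861, 0.0356]
orientation: [0.705, -0.052, -0.705, -0.052]
force: [-0.2, -0.2, 0.5]
width: 0.0005
```

Request:
apply_moves(deltas="0.003 0 0 0; 0 0 0 0")

```text
t: 4.7
tcp_pos: [0.505, -0.2859, 0.0322]
orientation: [-0.705, 0.052, 0.705, 0.052]
force: [-2.8, 0.2, 1.6]
width: 0.0001
```

Request:
apply_moves(deltas="0.003 0 0 0; 0 0 0 0")

```text
t: 4.95
tcp_pos: [0.5047, -0.2858, 0.029]
orientation: [-0.705, 0.052, 0.706, 0.052]
force: [-5.0, 1.3, 2.3]
width: -0.0
```

Request:
apply_moves(deltas="0.003 0 0 0; 0 0 0 0")

```text
t: 5.2
tcp_pos: [0.5045, -0.2859, 0.0268]
orientation: [-0.705, 0.052, 0.706, 0.052]
force: [-12.2, 3.4, 20.1]
width: 0.0002
```

Request:
apply_moves(deltas="0.003 0 0 0; 0 0 0 0")

```text
t: 5.45
tcp_pos: [0.5047, -0.2861, 0.0258]
orientation: [-0.705, 0.052, 0.706, 0.052]
force: [-27.6, 10.6, 60.2]
width: -0.0
```

```bash
python3 look.py d.png press_amber filter_amber_center
```

```text
5.45 [ 0.5047 -0.2861  0.0258] [-27.5846  10.5933  60.1661] -1.4800070556684736e-05
filter_amber_center 0.92 [211.7 325.9] [ 0.5398 -0.291   0.0464]
```

View pics/d.png

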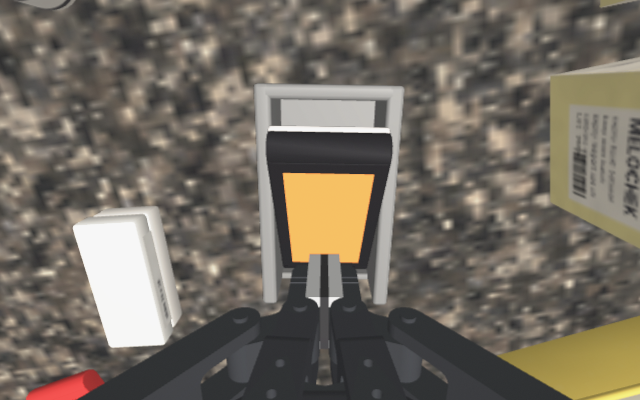

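It tipped. The picture shows the filter's +x end up at (150,328), clear of the rim, and the slide box untouched at (277,120). I'll back off straight up and look again.

Request:
apply_moves(deltas="-0.006 0 0 0; -0.02 0 0 0; -0.045 0 0 0; -0.05 0 0 0; 0 0 0 0", grip=0)

```text
t: 6.22
tcp_pos: [0.5075, -0.2868, 0.1491]
orientation: [0.708, -0.053, -0.703, -0.051]
force: [0.1, -0.3, 1.0]
width: -0.0001
```

```bash
python3 look.py e.png filter_amber_center
python3 - <<'E'
from h import *
np.set_printoptions(precision=4,suppress=True)
d=np.load('last.npz');C=d['C'];rgb=d['rgb'].astype(int)
m=((rgb[...,0]-rgb[...,2])>70)&(abs(C[...,0]-.54)<.06)&(abs(C[...,1]+.29)<.035)&(C[...,2]>.015)
m=cv2.erode(m.astype(np.uint8),np.ones((3,3)))>0
P=C[m];c=P.mean(0);U,S,V=np.linalg.svd(P-c,full_matrices=False);n=V[2]*np.sign(V[2][2]);a=V[0]*np.sign(V[0][0])
print(m.sum(),c,'axis',a,'n',n,'tilt',np.arccos(n[2]),'yaw',np.degrees(np.arctan2(-n[1],-n[0])),np.degrees(np.arctan2(a[1],a[0])))
t=(P-c)@a;b=(P-c)@np.cross(n,a);print(np.ptp(t),np.ptp(b)); mid=c+a*(t.max()+t.min())/2+np.cross(n,a)*(b.max()+b.min())/2
print('face mid',mid,'filter centre',mid-n*.006,'grip pt',mid-n*.006+a*.022)
print('highest',C[(abs(C[...,0]-.55)<.05)&(abs(C[...,1]+.29)<.022)&(C[...,2]<.08)][:,2].max())
E
```

```text
6.225 [ 0.5075 -0.2868  0.1491] [ 0.1443 -0.3131  0.9762] -6.517107130358355e-05
filter_amber_center 0.71 [316.6 175.3] [ 0.405  -0.1287  0.0132]
filter_amber_center 0.59 [163.9 322.9] [ 0.535  -0.2892  0.042 ]
2208 [ 0.5323 -0.2899  0.042 ] axis [ 0.6467 -0.108   0.755 ] n [-0.7622 -0.1287  0.6345] tilt 0.8834991404749943 yaw 9.581180629053787 -9.479241200023813
0.2553001041837505 0.04889670923280231
face mid [ 0.5947 -0.2919  0.1165] filter centre [ 0.5992 -0.2911  0.1127] grip pt [ 0.6135 -0.2935  0.1293]
highest 0.060004419647202156
```

View pics/e.png

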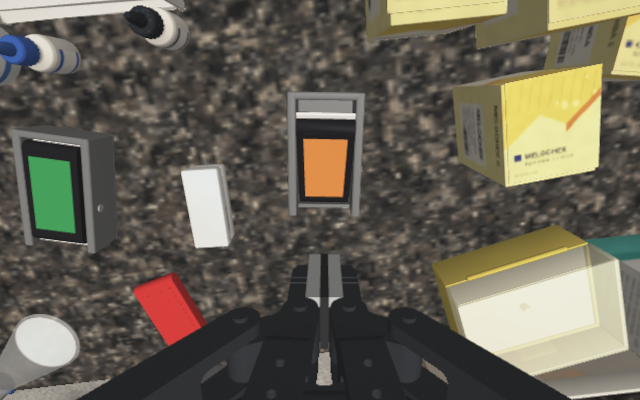

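The filter stays tipped, with its amber face at (167,325). I'll refit without outliers and set up the grasp.

```bash
python3 - <<'E'
from h import *
np.set_printoptions(precision=4,suppress=True)
d=np.load('last.npz');C=d['C'];rgb=d['rgb'].astype(int)
roi=np.zeros((400,640),bool);roi[130:205,295:355]=1
m=((rgb[...,0]-rgb[...,2])>70)&roi&(C[...,2]<.07)&(C[...,2]>.02)
P=C[m];c=P.mean(0);U,S,V=np.linalg.svd(P-c,full_matrices=False);n=V[2]*np.sign(V[2][2]);a=V[0]*np.sign(V[0][0])
print(m.sum(),'axis',a,'tilt',np.arccos(n[2]),'yaw',np.degrees(np.arctan2(a[1],a[0])))
t=(P-c)@a;w=np.cross(n,a);b=(P-c)@w;print(np.ptp(t),np.ptp(b)); mid=c+a*(t.max()+t.min())/2+w*(b.max()+b.min())/2
f=mid-n*.006;print('centre',f,'grip',f+a*.022)
g=f+a*.022
go([g[0],g[1],.10],np.radians(-9))
E
```

```text
2404 axis [ 0.8395 -0.1453  0.5235] tilt 0.5510171178626484 yaw -9.817053542870426
0.060279659347469844 0.03076593812559461
centre [ 0.533  -0.29    0.0348] grip [ 0.5514 -0.2932  0.0463]
yaw now -8.430184072022142 roll 0.0099 then shift [ 0.0454 -0.     -0.0463] n 1.0367926000940717
```

Request:
apply_moves(deltas="0 0 -0.025 0.015; 0 0 -0.021 0; 0.045 0 0 0; 0 0 0 0; 0 0 0 0", grip=0.0854)

```text
t: 6.95
tcp_pos: [0.5509, -0.293, 0.1]
orientation: [-0.705, 0.057, 0.705, 0.057]
force: [-0.3, 0.3, 0.3]
width: 0.0854
```

```bash
python3 - <<'E'
from h import *
s=manip.get_state();print(s['width'],R.from_quat(s['orientation']).as_matrix()[:,0])
go([.5514,-.2925,.037],np.radians(-9.2))
E
```

```text
0.08540824242292186 [-1.88258922e-04  1.88196893e-04 -9.99999965e-01]
yaw now -9.300178621834705 roll -0.0017 then shift [ 0.063  -0.0006 -0.0005] n 1.0081957479694428
```

Request:
apply_moves(deltas="0.03 0 0 0; 0.025 0 0 0; 0.007 0 0 0; 0 0 0 0")

```text
t: 7.45
tcp_pos: [0.5512, -0.2932, 0.0383]
orientation: [0.705, -0.057, -0.705, -0.057]
force: [0.6, -0.6, 0.6]
width: 0.0855
```

Request:
apply_moves(deltas="0 0 0 0; 0 0 0 0; 0 0 0 0; 0 0 0 0; 0 0 0 0", grip=0.03)

```text
t: 8.07
tcp_pos: [0.5513, -0.294, 0.0381]
orientation: [0.705, -0.058, -0.704, -0.057]
force: [0.8, -4.2, 6.4]
width: 0.0388
```

Request:
apply_moves(deltas="-0.005 0 0 0; -0.01 0 0 0; -0.02 0 0 0; -0.03 0 0 0; 0 0 0 0")

```text
t: 8.7
tcp_pos: [0.5523, -0.2935, 0.1058]
orientation: [0.706, -0.058, -0.703, -0.057]
force: [0.3, 0.0, 0.2]
width: 0.0382
```

```bash
python3 look.py f.png filter_amber_center
python3 - <<'E'
from h import *
np.set_printoptions(precision=4,suppress=True)
d=np.load('last.npz');C=d['C'];rgb=d['rgb'].astype(int);s=manip.get_state();M=R.from_quat(s['orientation']).as_matrix()
L=(C-s['tcp_pos'])@M
m=((rgb[...,0]-rgb[...,2])>70)&(abs(L[...,1])<.02)&(abs(L[...,2])<.05)&(abs(L[...,0])<.05)
P=L[m];c=P.mean(0);U,S,V=np.linalg.svd(P-c,full_matrices=False);print(m.sum(),c,V)
E
```

```text
8.7 [ 0.5523 -0.2935  0.1058] [0.2966 0.0363 0.1738] 0.038210896321529284
filter_amber_center 0.64 [390.2 168.1] [ 0.5513 -0.2436  0.1654]
filter_amber_center 0.61 [299.3 322.5] [ 0.5423 -0.2899  0.1143]
3431 [-0.0064 -0.0006  0.0165] [[ 0.5165  0.0116  0.8562]
 [-0.0062  0.9999 -0.0098]
 [ 0.8563  0.0002 -0.5165]]
```

View pics/f.png

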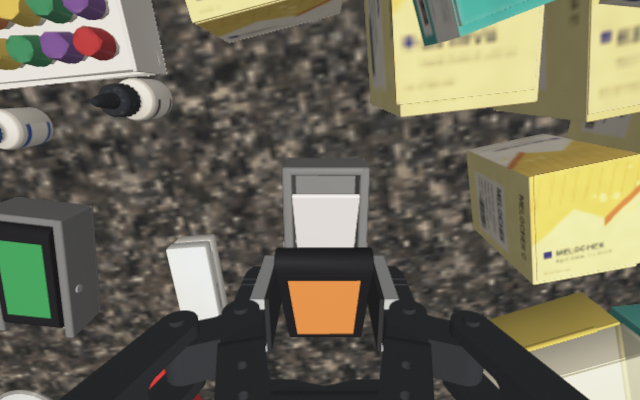

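The filter is held level between the jaws at the 0.55 slope (face at (308,325)), and the case is left empty. I'll go up and over the analyser.

Request:
apply_moves(deltas="-0.05 0 0 0; -0.06 0 0 0; -0.06 0 0 0; -0.06 0 0 -0.15; 0 0 0 -0.16")

```text
t: 9.43
tcp_pos: [0.552, -0.2933, 0.3368]
orientation: [0.707, 0.053, -0.703, 0.055]
force: [0.2, 0.1, -2.2]
width: 0.0385
```

Request:
apply_moves(deltas="0 0 0 -0.16; 0 -0.04 -0.005 0; 0 -0.05 -0.005 0; 0 -0.05 -0.005 0; 0 -0.05 -0.005 0")

```text
t: 10.05
tcp_pos: [0.5115, -0.1042, 0.3318]
orientation: [-0.698, -0.109, 0.699, -0.108]
force: [1.2, 0.8, 0.1]
width: 0.0385
```

Request:
apply_moves(deltas="0 -0.05 -0.005 0; 0 -0.05 -0.005 0; 0 -0.05 -0.005 0; 0 -0.05 -0.005 0; 0 -0.05 -0.005 0")

```text
t: 10.68
tcp_pos: [0.4596, 0.1414, 0.332]
orientation: [-0.698, -0.108, 0.699, -0.108]
force: [1.0, -0.4, -1.2]
width: 0.0386
```

```bash
python3 - <<'E'
from h import *
s=manip.get_state();print(s['tcp_pos'],s['width'],s['t'])
go([.42,.33,.33],np.radians(18))
E
```

```text
[0.45956287 0.14141204 0.33196698] 0.03855359848096955 10.675
yaw now 17.634274507988756 roll -0.0064 then shift [ 0.002  -0.1916 -0.0207] n 3.083250644813533
```

Request:
apply_moves(deltas="0 -0.05 -0.005 0; 0 -0.05 -0.005 0; 0 -0.05 -0.005 -0.006; 0 -0.042 -0.005 0; 0 0 0 0")

```text
t: 11.3
tcp_pos: [0.4193, 0.3317, 0.3317]
orientation: [-0.698, -0.112, 0.699, -0.112]
force: [0.3, -1.0, -1.1]
width: 0.0384
```

Request:
apply_moves(deltas="0.05 0 0 0; 0.04 0 0 0; 0.02 0 0 0; 0 0 0 0")

```text
t: 11.8
tcp_pos: [0.4206, 0.3278, 0.221]
orientation: [-0.697, -0.11, 0.699, -0.111]
force: [-0.4, 0.1, -0.4]
width: 0.0383
```

```bash
python3 look.py g.png seat_center balls_center mount filter_amber_center
```

```text
11.8 [0.4206 0.3278 0.221 ] [-0.4366  0.1226 -0.3934] 0.038310716874282516
seat_center 0.76 [ 56.9 320. ] [0.5177 0.364  0.0629]
balls_center 0.81 [ 66.6 322.1] [0.5112 0.3603 0.0598]
mount 0.56 [ 65.2 322.1] [0.5127 0.3607 0.0605]
filter_amber_center 0.91 [298.7 322.6] [0.4104 0.3263 0.2288]
```

View pics/g.png

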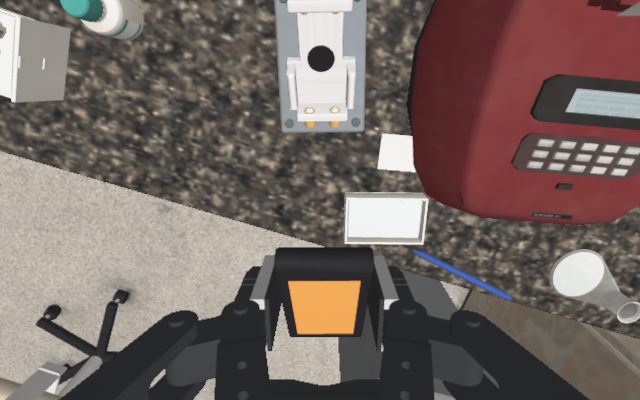

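The mount is at (60,320), well aligned with the tool, with the guides and low end towards me; the held filter is at (308,325). I'll go a little closer and measure both.

Request:
apply_moves(deltas="0 0 -0.03 0; 0 0 -0.02 0; 0 0 0 0")

```text
t: 12.42
tcp_pos: [0.4696, 0.3446, 0.2226]
orientation: [0.699, 0.11, -0.698, 0.11]
force: [-0.5, -0.2, -1.4]
width: 0.0382
```

```bash
python3 look.py h.png seat_center balls_center mount
python3 - <<'E'
from h import *
np.set_printoptions(precision=4,suppress=True)
d=np.load('last.npz');C=d['C'];rgb=d['rgb'].astype(int);s=manip.get_state();M=R.from_quat(s['orientation']).as_matrix()
L=(C-s['tcp_pos'])@M
print('toolx',M[:,0])
# held filter
m=((rgb[...,0]-rgb[...,2])>70)&(abs(L[...,1])<.02)&(abs(L[...,2])<.05)&(abs(L[...,0])<.05)
P=L[m];c=P.mean(0);U,S,V=np.linalg.svd(P-c,full_matrices=False);a=V[0]*np.sign(-V[0][2]);n=V[2]*np.sign(-V[2][0])
t=(P-c)@a;w=np.cross(n,a);b=(P-c)@w;tl=np.percentile(t,[.5,99.5]);bl=np.percentile(b,[.5,99.5]);print('ext',np.ptp(tl),np.ptp(bl))
mid=c+a*tl.mean()+w*bl.mean();print('held centre(tool)',mid-.006*n,'by top edge',c+a*(tl[1]-.029)+w*bl.mean()-.006*n,'a',a,'tilt',np.arctan2(-a[0],-a[2]),'roll err',a[1])
# seat plane: around hole
v0,u0=np.array(spot_point(cap('wrist'),'seat_center')[0]['pixel']);print(v0,u0)
v,u=np.mgrid[:400,:640]
loc=(abs(v-v0)<45)&(abs(u-u0)<17)&(rgb.min(-1)>150)&(C[...,2]>.03)&(C[...,2]<.1)
P=C[loc]
for _ in range(4):
    c=P.mean(0);n=np.linalg.svd(P-c,full_matrices=False)[2][2];n*=np.sign(n[2]);P=C[loc];P=P[abs((P-c)@n)<.002]
print('seat plane',len(P),loc.sum(),c,n,np.arccos(n[2]),'heading',np.degrees(np.arctan2(-n[1],-n[0])))
# hole centre on plane
hole=((rgb.max(-1)<60)&(abs(v-v0)<20)&(abs(u-u0)<20)).astype(np.uint8)
k,_,st,ce=cv2.connectedComponentsWithStats(hole);i=1+st[1:,4].argmax();p=dict(T=d['T'],intrinsics=d['K'])
o,dd=ray(p,ce[i][::-1]);print('hole px',ce[i],st[i],'world',o+dd*((c-o)@n)/(dd@n))
# foot
f=(C[...,2]>.006)&(C[...,2]<.02)&(np.hypot(C[...,0]-.51,C[...,1]-.36)<.085)
print('foot',cv2.minAreaRect(C[f][:,:2].astype(np.float32)),np.median(C[f][:,2]))
E
```

```text
12.425 [0.4696 0.3446 0.2226] [-0.5096 -0.2429 -1.3952] 0.0382130634379381
seat_center 0.67 [121.  322.4] [0.5199 0.3642 0.0639]
balls_center 0.65 [135.4 323.6] [0.5084 0.3587 0.0572]
balls_center 0.43 [310.1 567.2] [0.4017 0.0317 0.0248]
mount 0.98 [120.8 324.3] [0.5205 0.3626 0.0644]
toolx [ 0.0002  0.0001 -1.    ]
ext 0.059481385561449676 0.03039482658452718
held centre(tool) [ 0.0036 -0.0008  0.0163] by top edge [ 0.0032 -0.0008  0.0156] a [-0.514   0.0034 -0.8578] tilt 0.5398437361316861 roll err 0.0034499309819245173
123.8 321.5
seat plane 1920 2282 [0.5132 0.3626 0.0603] [-0.4943 -0.1713  0.8523] 0.5504899674780555 heading 19.113590932904714
hole px [322.0795 124.863 ] [311 116  24  19 365] world [0.5167 0.3631 0.0625]
foot ((0.5241045355796814, 0.34287911653518677), (0.1300082802772522, 0.12841618061065674), 18.910768508911133) 0.010598327920009254
```

View pics/h.png

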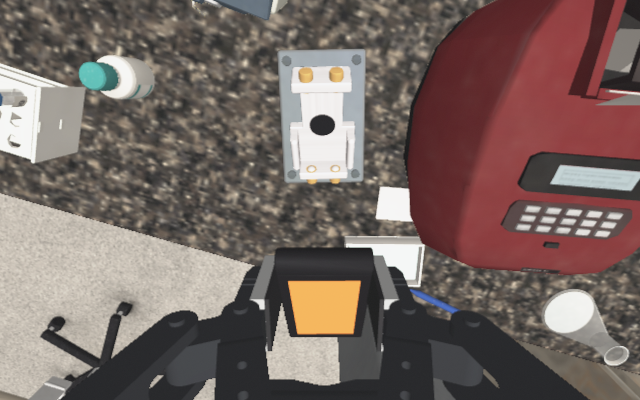

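The mount shows clearly: seat hole at (125,322), upper ball wall at (79,321), lower wall at (170,323), guides on either side. I'll compute the hover pose along the seat normal.

```bash
cat >> h.py <<'E'
S=np.array([.5167,.3631,.0625]);HD=np.radians(19.0)
n=np.array([-np.sin(.55)*np.cos(HD),-np.sin(.55)*np.sin(HD),np.cos(.55)]);ax=np.array([np.cos(.55)*np.cos(HD),np.cos(.55)*np.sin(HD),np.sin(.55)])
def lay(h,held=(.0034,-.0008,.016)):
    s=manip.get_state();M=R.from_quat(s['orientation']).as_matrix()
    Z=-np.array([np.cos(HD),np.sin(HD),0]);X=np.array([0,0,-1.]);T=np.stack([X,np.cross(Z,X),Z],1)
    g=S+n*h-T@np.array(held);print('goal tcp',g);go(g,HD)
E
python3 -c "
from h import *
lay(.055);lay(.045)"
```

```text
goal tcp [0.50490718 0.35819331 0.11278885]
yaw now 17.995678456063242 roll -0.0175 then shift [ 0.1098 -0.0011 -0.0391] n 1.8654797430702086
goal tcp [0.50984928 0.35989501 0.1042636 ]
yaw now 17.995678456063242 roll -0.0175 then shift [ 0.1184 -0.0011 -0.0443] n 2.022308600234282
```

Request:
apply_moves(deltas="0.03 0 -0.015 -0.0175; 0.03 0 -0.014 0; 0.03 -0.001 -0.01 0; 0.02 0 0 0; 0 0 0 0")

```text
t: 13.35
tcp_pos: [0.5043, 0.3574, 0.1114]
orientation: [-0.697, -0.117, 0.698, -0.117]
force: [0.1, 0.5, 0.0]
width: 0.0384
```

```bash
python3 look.py i.png seat_center
python3 -c "
from h import *
lay(.055);lay(.045)"
```

```text
13.35 [0.5043 0.3574 0.1114] [0.1397 0.5043 0.0201] 0.038449240941053134
seat_center 0.96 [206.3 323.9] [0.5184 0.3637 0.0644]
goal tcp [0.50490718 0.35819331 0.11278885]
yaw now 19.00141193990989 roll 0.0 then shift [ 0.0005 -0.0002  0.0002] n 0.009551975997662315
goal tcp [0.50984928 0.35989501 0.1042636 ]
yaw now 19.00141193990989 roll 0.0 then shift [ 0.0091 -0.0002 -0.005 ] n 0.16574196531832683
```

View pics/i.png

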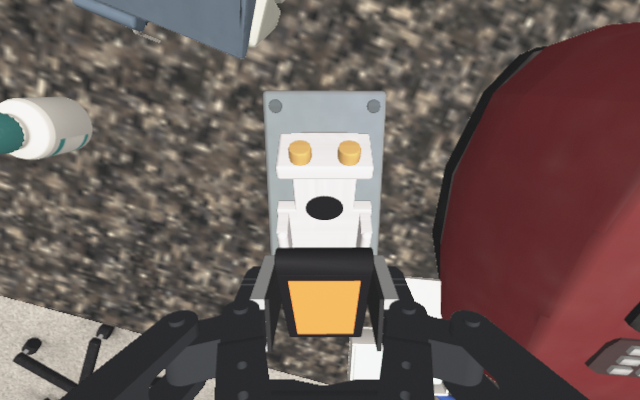

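```bash
python3 - <<'E'
from h import *
np.set_printoptions(precision=4,suppress=True)
d=np.load('last.npz');C=d['C'];rgb=d['rgb'].astype(int);p=dict(T=d['T'],intrinsics=d['K']);s=manip.get_state();M=R.from_quat(s['orientation']).as_matrix()
L=(C-s['tcp_pos'])@M
v,u=np.mgrid[:400,:640]
loc=(v>180)&(v<242)&(abs(u-324)<28)&(rgb.min(-1)>140)
P=C[loc]
for _ in range(4):
    c=P.mean(0);nn=np.linalg.svd(P-c,full_matrices=False)[2][2];nn*=np.sign(nn[2]);P=C[loc];P=P[abs((P-c)@nn)<.0015]
print('plane',len(P),loc.sum(),nn,np.arccos(nn[2]),np.degrees(np.arctan2(-nn[1],-nn[0])),'S offset from plane',(S-c)@n,(S-c)@nn)
hole=((rgb.max(-1)<60)&(abs(v-207)<18)&(abs(u-324)<25)).astype(np.uint8)
k,_,st,ce=cv2.connectedComponentsWithStats(hole);i=1+st[1:,4].argmax()
# ellipse bbox center 
o,dd=ray(p,ce[i][::-1]);h=o+dd*((c-o)@nn)/(dd@nn);print(st[i],'hole',h,'tool',(h-s['tcp_pos'])@M,'S tool',(S-s['tcp_pos'])@M)
# lateral edges of seat frame coordinates
q=C-S;qx=q@ax;qz=q@n;qy=q@np.cross(n,ax)
w=(rgb.min(-1)>140)&(abs(qz-.017)<.0025)&(abs(qx-.045)<.012)&(abs(qy)<.05);print('upper wall top y',np.percentile(qy[w],[1,50,99]),'x',np.percentile(qx[w],[1,99]),w.sum())
w=(rgb.min(-1)>140)&(abs(qz)<.0025)&(qx>.003)&(qx<.036)&(abs(qy)<.05);print('seat y',np.percentile(qy[w],[1,50,99]),'x',np.percentile(qx[w],[1,99]))
# held filter
m=((rgb[...,0]-rgb[...,2])>70)&(abs(L[...,1])<.02)&(abs(L[...,2])<.05)&(abs(L[...,0])<.05)
P=C[m]-S;y=P@np.cross(n,ax);x=P@ax;z=P@n;print('held face: x',np.percentile(x,[.5,99.5]),'y',np.percentile(y,[.5,99.5]),'z',np.percentile(z,[5,95]))
E
```

```text
plane 2643 2656 [-0.4956 -0.1707  0.8516] 0.55173478204087 19.0092070165313 S offset from plane -3.6529185290948486e-06 -1.2285871621415802e-05
[307 197  36  23 636] hole [0.5168 0.3631 0.0626] tool [ 0.0508 -0.0009 -0.0126] S tool [ 0.0508 -0.001  -0.0125]
upper wall top y [-0.0212  0.0004  0.0214] x [0.0417 0.0501] 1428
seat y [-0.0165 -0.      0.0167] x [0.0037 0.0245]
held face: x [-0.0335  0.0534] y [-0.0155  0.0149] z [0.0162 0.0615]
```

Seat plane, hole and walls agree to within 0.5 mm. I'll descend along the normal.

Request:
apply_moves(deltas="0.0085 0 -0.0052 0; 0.0085 0 -0.0052 0; 0.0043 0 -0.0026 0; 0 0 0 0")

```text
t: 13.95
tcp_pos: [0.5175, 0.362, 0.0905]
orientation: [-0.697, -0.117, 0.698, -0.117]
force: [-0.1, -0.1, -0.0]
width: 0.0382
```

```bash
python3 -c "
from h import *
lay(.030);lay(.018)"
```

```text
goal tcp [0.51726244 0.36244757 0.09147574]
yaw now 18.98169936277283 roll -0.0003 then shift [-0.001  -0.0005  0.    ] n 0.017260932961501003
goal tcp [0.52319296 0.36448961 0.08124544]
yaw now 18.98169936277283 roll -0.0003 then shift [ 0.0093 -0.0005 -0.0062] n 0.17879843434537362
```

Request:
apply_moves(deltas="0.0034 0 -0.0021 0; 0.0026 0 -0.0016 0; 0 0 0 0")

```text
t: 14.32
tcp_pos: [0.521, 0.3632, 0.0848]
orientation: [-0.697, -0.117, 0.698, -0.117]
force: [-0.5, -0.4, -0.9]
width: 0.0381
```

Request:
apply_moves(deltas="0.0017 -0.0004 -0.001 0; 0 0 0 0")

```text
t: 14.58
tcp_pos: [0.5218, 0.364, 0.0832]
orientation: [-0.697, -0.117, 0.697, -0.117]
force: [0.8, 0.3, 0.0]
width: 0.0385
```

Request:
apply_moves(deltas="0.0017 0 -0.001 0; 0 0 0 0")

```text
t: 14.82
tcp_pos: [0.5229, 0.3644, 0.0816]
orientation: [0.697, 0.117, -0.697, 0.117]
force: [0.5, 0.3, 1.1]
width: 0.0386
```

Request:
apply_moves(deltas="0.0013 0 -0.0008 0; 0 0 0 0")

```text
t: 15.08
tcp_pos: [0.5239, 0.3647, 0.0805]
orientation: [0.698, 0.117, -0.697, 0.116]
force: [2.3, 0.6, 3.3]
width: 0.0381
```

```bash
python3 -c "
from h import *
lay(.017);print(manip.get_state()['force'])"
```

```text
goal tcp [0.52368717 0.36465978 0.08039292]
yaw now 18.975031899478527 roll -0.0004 then shift [0.0001 0.     0.0002] n 0.004053969824096849
[2.28593958 0.61750284 3.31583662]
```

Request:
apply_moves(deltas="0 0 0 0; 0 0 0 0; 0 0 0 0", grip=0.056)

```text
t: 15.45
tcp_pos: [0.5234, 0.3645, 0.0802]
orientation: [-0.697, -0.117, 0.698, -0.117]
force: [-0.6, 0.7, -0.0]
width: 0.0563
```

```bash
cat > pose.py <<'E'
from h import *
import sys
np.set_printoptions(precision=4,suppress=True)
p=cap('wrist');C=cloud(p);rgb=p['pixels'].astype(int);q=C-S
w=np.cross(n,ax);m=((rgb[...,0]-rgb[...,2])>70)&(np.linalg.norm(q-.02*n,axis=-1)<.045)&(abs(q@w)<.022)&(q@n>.006)&(q@n<.04)
m=cv2.morphologyEx(m.astype(np.uint8),cv2.MORPH_OPEN,np.ones((3,3)));k,lab,st,_=cv2.connectedComponentsWithStats(m);m=lab==1+st[1:,4].argmax()
Q=q[m];x,y,z=Q@ax,Q@w,Q@n
A=np.c_[x,y,np.ones(len(x))];c=np.linalg.lstsq(A,z,rcond=None)[0]
print('t',manip.get_state()['t'],'force',manip.get_state()['force'],'face top height over seat',c[2]*1e3,'mm slope x',c[0],'slope y',c[1],'x ext',np.percentile(x,[.5,99.5]),'y ext',np.percentile(y,[.5,99.5]),'px',m.sum())
save(p,sys.argv[1])
E
python3 pose.py j.png
```

```text
t 15.5 force [1.2095 0.9068 0.3403] face top height over seat 21.112140391079052 mm slope x -0.08790026448365038 slope y 0.0002184229642463939 x ext [-0.0305  0.0288] y ext [-0.0156  0.0148] px 4132
```

View pics/j.png

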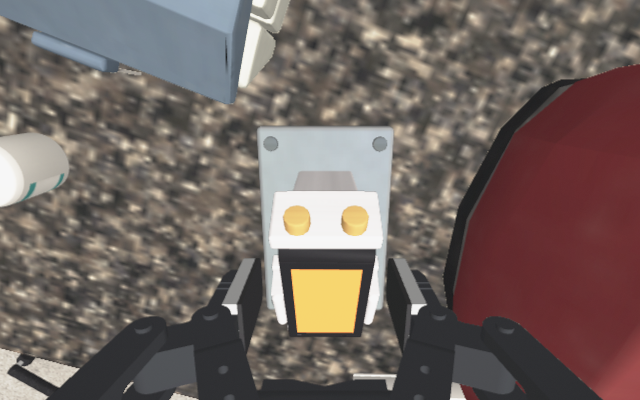

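The filter lies between the walls and guides (face at (300,327)). The upper end is lower than the lower end (face height 21 mm at the centre, slope −0.09). I'll withdraw, close the fingers and press the lower end first.

Request:
apply_moves(deltas="-0.01 0 0 0; -0.03 0 0 0; -0.04 0 0 0; 0 0 0 0")

```text
t: 16.0
tcp_pos: [0.5247, 0.3656, 0.164]
orientation: [0.699, 0.117, -0.696, 0.116]
force: [-0.0, 0.4, -0.1]
width: 0.056
```

Request:
apply_moves(deltas="0 0 0 0; 0 0 0 0; 0 0 0 0; 0 0 0 0", grip=0)

```text
t: 16.5
tcp_pos: [0.5234, 0.3645, 0.1599]
orientation: [-0.697, -0.117, 0.698, -0.117]
force: [-0.9, 0.2, -0.7]
width: 0.0003
```

```bash
python3 pose.py k.png; cat >> h.py <<'E'
def press(xl,h):
    """finger's up-slope bottom edge at seat-frame (xl,0,h)"""
    Z=-np.array([np.cos(HD),np.sin(HD),0]);g=S+ax*xl+n*h+.011*Z;print('goal',g);go(g,HD)
E
python3 -c "
from h import *
press(-.022,.045);press(-.022,.026)
press(.030,.045);press(.030,.022)"
```

```text
t 16.55 force [-0.0146  0.6391 -0.4303] face top height over seat 21.10423837998119 mm slope x -0.08842920189813863 slope y -0.00036427042319380973 x ext [-0.0286  0.0284] y ext [-0.0156  0.015 ] px 2165
goal [0.46632611 0.34575488 0.08936448]
yaw now 18.98390209609839 roll -0.0003 then shift [ 0.0707 -0.0009  0.0601] n 1.484358114723677
goal [0.47571611 0.34898812 0.07316652]
yaw now 18.98390209609839 roll -0.0003 then shift [ 0.0869 -0.0009  0.0502] n 1.6049623406385052
goal [0.50824216 0.36018773 0.11654422]
yaw now 18.98390209609839 roll -0.0003 then shift [ 0.0435 -0.0009  0.0158] n 0.7400788936406981
goal [0.519609   0.36410165 0.09693616]
yaw now 18.98390209609839 roll -0.0003 then shift [ 0.0631 -0.0009  0.0037] n 1.0110849814936362
```

Request:
apply_moves(deltas="0 0 0.03 0; 0.02 -0.001 0.03 0; 0.025 0 0 0; 0.025 0 0 0; 0 0 0 0")

```text
t: 17.18
tcp_pos: [0.4657, 0.3454, 0.089]
orientation: [-0.696, -0.116, 0.698, -0.117]
force: [0.1, 0.2, 0.5]
width: 0.0001
```

Request:
apply_moves(deltas="0.0085 0 -0.0052 0; 0.006 0 -0.0037 0; 0 0 0 0")

```text
t: 17.55
tcp_pos: [0.4752, 0.3489, 0.0756]
orientation: [-0.697, -0.117, 0.698, -0.116]
force: [-0.6, -0.8, -0.3]
width: 0.0003
```

Request:
apply_moves(deltas="0.0017 0 -0.001 0; 0.0017 0 -0.001 0; 0 0 0 0")

```text
t: 17.92
tcp_pos: [0.4768, 0.3495, 0.0724]
orientation: [-0.697, -0.117, 0.697, -0.117]
force: [-1.2, -0.6, 0.3]
width: -0.0
```

Request:
apply_moves(deltas="0.0017 0 -0.001 0; 0 0 0 0")

```text
t: 18.18
tcp_pos: [0.4778, 0.3498, 0.0706]
orientation: [-0.697, -0.117, 0.697, -0.117]
force: [0.4, 0.2, 1.5]
width: -0.0001
```

Request:
apply_moves(deltas="0.0017 0 -0.001 0; 0 0 0 0")

```text
t: 18.42
tcp_pos: [0.4787, 0.3501, 0.0689]
orientation: [-0.697, -0.117, 0.697, -0.117]
force: [0.7, 0.6, 0.1]
width: 0.0002
```

Request:
apply_moves(deltas="0.0017 0 -0.001 0; 0 0 0 0")

```text
t: 18.68
tcp_pos: [0.4798, 0.3506, 0.0673]
orientation: [0.698, 0.117, -0.697, 0.117]
force: [-0.1, -0.1, 0.8]
width: -0.0002
```

Request:
apply_moves(deltas="0.0017 0 -0.001 0; 0 0 0 0")

```text
t: 18.92
tcp_pos: [0.4807, 0.3509, 0.0656]
orientation: [0.697, 0.117, -0.697, 0.117]
force: [-0.8, -0.9, 2.5]
width: 0.0002
```

```bash
python3 pose.py l.png; python3 -c "
from h import *
press(-.022,.012)"
```

```text
t 18.975 force [-0.4011  0.3148  1.8005] face top height over seat 16.420784444129442 mm slope x -0.11794283108238349 slope y 0.001231754862769406 x ext [-0.0275  0.0303] y ext [-0.0152  0.015 ] px 7757
goal [0.48263506 0.3513705  0.06123118]
yaw now 18.978642489332827 roll -0.0004 then shift [ 0.0043  0.0002 -0.0021] n 0.07693705106813029
```

Request:
apply_moves(deltas="0.0017 0 -0.001 0; 0 0 0 0")

```text
t: 19.23
tcp_pos: [0.4814, 0.351, 0.0636]
orientation: [-0.697, -0.117, 0.698, -0.117]
force: [-0.2, 0.8, -0.4]
width: -0.0003
```

Request:
apply_moves(deltas="0.0017 0 -0.001 0; 0 0 0 0")

```text
t: 19.48
tcp_pos: [0.4825, 0.3514, 0.0619]
orientation: [-0.697, -0.117, 0.698, -0.117]
force: [0.5, -0.3, 0.1]
width: -0.0001
```

Request:
apply_moves(deltas="0.0013 0 -0.0008 0; 0 0 0 0")

```text
t: 19.73
tcp_pos: [0.4833, 0.3517, 0.0608]
orientation: [-0.697, -0.117, 0.697, -0.117]
force: [0.0, 1.0, 0.7]
width: 0.0001
```

```bash
python3 pose.py m.png
```

```text
t 19.775 force [ 0.1001  0.6196 -1.1204] face top height over seat 12.35999357945497 mm slope x 0.0018090227868690937 slope y 0.0007494778682631577 x ext [-0.0286  0.0296] y ext [-0.0152  0.015 ] px 6846
```

It clicked: the face is at 12.4 mm with slope about 0. I'll press both ends gently to confirm it is seated.

Request:
apply_moves(deltas="0.001 0 -0.0006 0; 0 0 0 0")

```text
t: 20.02
tcp_pos: [0.4838, 0.3519, 0.0598]
orientation: [-0.697, -0.117, 0.697, -0.117]
force: [-0.8, -0.0, -0.1]
width: -0.0
```

Request:
apply_moves(deltas="-0.01 0 0.006 0; -0.06 0 0 0; 0 0 -0.047 0; 0 0 0 0")

```text
t: 20.52
tcp_pos: [0.5248, 0.3654, 0.1311]
orientation: [0.698, 0.116, -0.697, 0.116]
force: [-1.3, -0.4, -0.7]
width: 0.0005
```

```bash
python3 pose.py n.png;python3 -c "
from h import *
press(.027,.020);press(.027,.013)"
```

```text
t 20.575 force [-1.4136 -0.9027 -0.5858] face top height over seat 12.265369526677015 mm slope x 0.0014748038844882526 slope y 0.0029230592378533156 x ext [-0.0219  0.0297] y ext [-0.0153  0.0152] px 2024
goal [0.51817919 0.36360932 0.09366305]
yaw now 18.939133623158707 roll -0.0011 then shift [0.0367 0.     0.005 ] n 0.5925830505679694
goal [0.52163866 0.36480052 0.08769537]
yaw now 18.939133623158707 roll -0.0011 then shift [0.0427 0.     0.0014] n 0.6829210552920186
```

Request:
apply_moves(deltas="0.02 0 0.005 0; 0.0165 0 0 0; 0.005 0 -0.003 0; 0 0 0 0")

```text
t: 21.08
tcp_pos: [0.5207, 0.3647, 0.0883]
orientation: [-0.697, -0.117, 0.698, -0.117]
force: [-0.1, 0.3, 0.1]
width: 0.0001
```

Request:
apply_moves(deltas="0.0017 0 -0.001 0; 0 0 0 0")

```text
t: 21.32
tcp_pos: [0.5218, 0.365, 0.087]
orientation: [0.698, 0.117, -0.697, 0.116]
force: [0.4, -0.4, 0.3]
width: 0.0
```

Request:
apply_moves(deltas="0.0013 0 -0.0008 0; 0 0 0 0")

```text
t: 21.58
tcp_pos: [0.5224, 0.3652, 0.0854]
orientation: [-0.697, -0.117, 0.697, -0.117]
force: [-1.0, -0.9, 0.7]
width: -0.0001
```

Request:
apply_moves(deltas="0.0013 0 -0.0008 0; 0 0 0 0")

```text
t: 21.82
tcp_pos: [0.5229, 0.3655, 0.0846]
orientation: [-0.697, -0.117, 0.698, -0.117]
force: [-5.5, -3.2, 9.7]
width: 0.0003
```

Request:
apply_moves(deltas="0.0009 0 -0.0005 0; 0 0 0 0")

```text
t: 22.08
tcp_pos: [0.5231, 0.3656, 0.0843]
orientation: [-0.697, -0.116, 0.698, -0.117]
force: [-11.3, -8.1, 21.6]
width: 0.0001
```

Request:
apply_moves(deltas="-0.012 0 0.007 0; -0.015 0 0.045 0; 0.02 0 0 0; 0.025 0 0 0; 0 0 0 0")

```text
t: 22.7
tcp_pos: [0.4738, 0.3481, 0.0637]
orientation: [-0.697, -0.116, 0.698, -0.117]
force: [0.3, -0.6, 0.5]
width: -0.0001
```

```bash
python3 -c "
from h import *
press(-.022,.018);press(-.022,.010)"
```

```text
goal [0.4796698  0.35034948 0.06634632]
yaw now 18.977924396768593 roll -0.0004 then shift [-0.0027 -0.0003 -0.0063] n 0.10896514838472038
goal [0.48362348 0.35171084 0.05952613]
yaw now 18.977924396768593 roll -0.0004 then shift [ 0.0041 -0.0003 -0.0105] n 0.17996833074383653
```

Request:
apply_moves(deltas="-0.003 0 -0.006 0; 0.005 0 -0.003 0; 0.002 0 -0.0012 0; 0 0 0 0")

```text
t: 23.2
tcp_pos: [0.4841, 0.352, 0.0611]
orientation: [-0.697, -0.117, 0.698, -0.117]
force: [-0.2, 0.1, 0.4]
width: -0.0003
```

Request:
apply_moves(deltas="0.0009 0 -0.0005 0; 0 0 0 0")

```text
t: 23.45
tcp_pos: [0.4845, 0.3522, 0.0603]
orientation: [-0.697, -0.117, 0.697, -0.117]
force: [1.1, -0.6, -1.2]
width: 0.0001
```

Request:
apply_moves(deltas="0.0009 0 -0.0005 0; 0 0 0 0")

```text
t: 23.7
tcp_pos: [0.4848, 0.3523, 0.0599]
orientation: [-0.697, -0.117, 0.697, -0.117]
force: [-4.7, -3.2, 10.5]
width: 0.0001
```

Request:
apply_moves(deltas="0.0008 0 -0.0005 0; 0 0 0 0")

```text
t: 23.95
tcp_pos: [0.4849, 0.3524, 0.0596]
orientation: [-0.697, -0.116, 0.698, -0.117]
force: [-10.6, -8.1, 23.5]
width: 0.0002
```

Request:
apply_moves(deltas="-0.012 0 0.007 0; -0.05 0 0 0; -0.05 0 0.02 0; -0.02 0 0.02 0; 0 0 0 0")

```text
t: 24.58
tcp_pos: [0.4408, 0.3375, 0.1925]
orientation: [0.698, 0.117, -0.696, 0.117]
force: [0.4, 0.5, -0.3]
width: -0.0001
```

```bash
python3 pose.py o.png; python3 - <<'E'
from h import *
np.set_printoptions(precision=3,suppress=True)
p=cap('top');C=cloud(p)
for k in ['filter_green_center','slide_box','teal_bottle','flask','filter_amber_center']:
    for r in spot_point(p,k)[:2]:
        a=[int(round(x)) for x in r['pixel']];print(k,round(r['score'],2),np.round(r['pixel'],1),C[a[0],a[1]])
w=cv2.imread('pics/o.png');t=cv2.resize(p['pixels'][150:260,130:490,::-1],(640,196),interpolation=cv2.INTER_CUBIC)
cv2.imwrite('pics/q.png',np.vstack([w,t]))
E
```

```text
t 24.625 force [ 0.4146  0.5491 -0.083 ] face top height over seat 12.292188005782043 mm slope x 0.0030537954177110023 slope y 0.0011151914400128402 x ext [-0.0286  0.0296] y ext [-0.0151  0.0153] px 3061
filter_green_center 0.62 [192.5 387.6] [ 0.528 -0.084  0.034]
slide_box 0.8 [198.3 420.3] [ 0.512 -0.182  0.023]
teal_bottle 0.61 [203.1 176. ] [0.489 0.535 0.044]
flask 0.7 [238.3 354.7] [0.391 0.019 0.078]
filter_amber_center 0.73 [235.4 401.7] [ 0.402 -0.129  0.011]
filter_amber_center 0.47 [193.4 234.6] [0.467 0.283 0.534]
```

View pics/q.png

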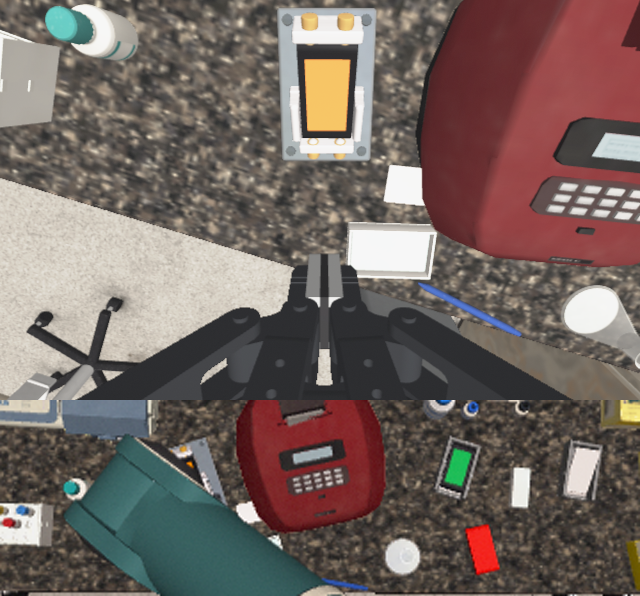

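The filter lies flat between the walls (face at (95,328)). The green filter, slide box, bottle and flask are where they were, and the robot is clear. Handing in.

```bash
python3 -c "
from h import *
print(manip.finish_job())"
```

```text
the job is handed in; nothing more can be done
None
```

The amber filter is home in the sloping mount, and the job was handed in at about 25 s of the 64 s allowed. I pressed the notch end until the filter tipped up and stayed up. I then lifted it straight out by its raised end, carried it over the analyser at about 0.33 m, and laid it in along the seat's normal. Closed fingers pushed it past the balls.

**Last checks:**
- **Seating:** its top is 12.3 mm above the seat (12 mm plate), with a slope of at most 0.003, the same before and after a confirming press of about 25 N on each end.
- **Other things:** the green filter, slide box, teal bottle, flask and red look-alike looked unmoved in the last pictures. The robot was touching nothing.

**What did not go to plan:**
- **Tipping press:** I pressed about 60 N (about 67 N in all) at the tipping stop for a moment, well over the 3 to 12 N needed. It was under the 120 N wrist limit, and came from the fingertips, not the arm or gripper body.
- **Click force:** on release the upper end settled partly past its balls by itself. The wrist readings at the ends of my moves never showed the expected 10 to 20 N. I judged the click by the measured height and slope instead.
- **Top camera:** the arm partly hid the mount there, so the seating check rests on the wrist camera alone.

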